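Wedge the robot chassis tight in its service cradle

TASK

Take the red-headed wooden wedge out of its plywood holder and set it upright, thin end down and sloping side towards the steel jaw, into the slot of the blue service cradle, and let go of it. Then tap it down gently on its head until it goes no further, so that it clamps the round robot firmly against the cradle's end stop. Do not force it once it has stopped, leave it standing in the slot, and leave the other things on the bench alone.

Things in the scene. Friction and masses are not known exactly. Their poses are not given: they have to be found in the camera images.
- wedge: Wooden wedge 85 mm tall, 24 mm wide (y). Origin: middle of the back edge of its tip's underside; z up to the head. Back face flat at x = 0; the +x face slopes 1:5: 10 mm thick at the tip, 22 mm thick 60 mm higher. Red head 26 x 26 mm fills z 60 to 85 mm, x -2 to 24 mm: grip it there. About 90 g (varies). Starts upright in the holder.
- wedge_head (a point): Centre of the flat top of the wedge's red head: 11 mm along x and 85 mm up from the wedge's origin, same axes. Tap here, slowly (10 to 20 mm/s): force stops of 8 to 25 N drive and lock it; tight, it stops hard and stays by friction. Over 50 N on the tight wedge, as from a fast blow or pushing on, would damage the robot.
- holder: Plywood block 70 x 70 mm, 52 mm high, fixed on the bench, with a pocket of the wedge's shape, about 1 mm loose, in which the wedge stands, axes alike, its tip 12 mm above the bench (head top at 97 mm). Draw it straight up; 40 mm frees it. Origin: on the bench under the wedge's origin.
- cradle: Fixed service cradle: plate 275 x 90 x 10 mm with a blue slot at one end. Origin: on the bench under the slot's fixed wall face (upright, at x = 0). x points from slot to robot and end stop, z up. Slot: x > 0 between wall and jaw, blue cheeks at y = +-14 mm, top 60 mm and floor 10 mm above the bench. The wedge goes in with its axes like the cradle's, back against the wall.
- slot (a point): Middle of the slot's mouth, 60 mm above the bench, 7 mm along x from the fixed wall's face, cradle axes. The mouth is 14 mm long (x) by 28 mm wide (y) with the jaw drawn back; the fixed wall's top edge is cut back 5 mm at 45 degrees as a lead-in.
- jaw (a joint): Steel jaw with orange pad, m along the cradle's x: 0 = drawn back (start), grows as the wedge drives it to the robot; stays where left (1.5 N friction). Its face slopes 1:5 like the wedge; at 0 the gap to the wall is 4 mm at the slot's floor, 14 mm at the mouth: the wedge meets it with its tip about 20 mm below the mouth, and comes to its stop 6 to 29 mm deeper (1 mm of jaw per 5 mm).
- chassis: Loose round robot, wooden decks 130 mm across, 56 mm high, about 0.4 kg (varies), on the cradle's rails, underside 40 mm above the bench, bumpers reaching 70 mm from its centre; starts within 1 mm of the jaw's pad. Origin: centre of the underside, axes like the cradle's. A blue end stop beyond it is set anew each time, 0.5 to 5.5 mm away: the wedge first slides the robot there (light resistance).
- spare_wheel: Bystander: spare omni wheel lying flat, 59 mm across, 22 mm high.
- tape: Bystander: yellow ring (tape roll) lying flat, 56 mm across, 18 mm high.
- screwdriver: Bystander: orange screwdriver lying on the bench.
- dome_robot: Bystander: white dome-shaped little robot, 80 mm across, 62 mm high.
There are look-alikes about, which are no part of the job. What is meant by the wedge is not yellow, and is the larger of those in its own colour. Of the things shaped like the chassis, the wooden one is meant.

How it is judged (in metres and radians):
On the way, in this order (a step that is already met when the one before it is completed fails the run):
1. the wedge stands in the slot, let go, not yet tight (x of wedge in the frame of cradle between -0.004 and 0.006 m and y of wedge in the frame of cradle between -0.005 and 0.005 m and angle between the z axis of wedge and the z axis of cradle, either way round below 0.15 rad and z of wedge in the frame of cradle below 0.05 m and contact force between the fingers and wedge below 0.3 N and contact force between jaw and chassis below 5 N), for 0.2 s.
2. the wedge is tight: the robot is clamped (x of wedge in the frame of cradle between -0.004 and 0.006 m and y of wedge in the frame of cradle between -0.005 and 0.005 m and angle between the z axis of wedge and the z axis of cradle, either way round below 0.15 rad and z of wedge in the frame of cradle below 0.038 m and contact force between jaw and chassis above 10 N), for 0.2 s.
At the end, for the whole second after the job is handed in: The wedge stands upright in the slot (back within 6 mm of the wall, within 5 mm of the middle, tip at least 22 mm below the mouth), at rest and untouched, and by itself keeps the robot clamped with over 10 N between jaw and robot (all of step 2 and linear speed of wedge below 0.01 m/s).
It fails at once if the tight wedge is pressed with over 50 N (contact force between the fingers and wedge above 50 N and contact force between jaw and chassis above 10 N).
It fails at once if the robot is tipped or lifted (angle between chassis's own z axis and vertical above 0.15 rad or distance of chassis from where it was at the start of the episode above 0.02 m).
It fails at once if a bystander is moved by over 20 mm (distance of any of spare_wheel, tape, screwdriver, dome_robot from where it was at the start of the episode above 0.02 m).
It also fails if it takes over 50 s, if anything falls off the work surface, if the arm or the gripper's body presses on something with over 40 N, if the wrist force passes 120 N, or if a joint passes its speed limit or range.

ROBOT

A 6-joint arm with a two-finger parallel gripper is mounted at the origin on the work surface. World frame = base frame: x ahead of the robot, y to its left, z up, the work surface at z = 0. Lengths are in m, angles in degrees, forces in N, time in s.
With the tool pointing down it reaches from about 0.3 to 0.75 m from the base axis. Payload 8.5 kg.
Tool frame: the origin (TCP) lies on the centre line of the jaws, within the pads' length; the fingertips stand 19 mm ahead of it and the grasp point (between the pads) is the TCP; z points along the fingers, x is the direction in which the jaws open and shut, and the axes are right-handed (so a half turn about z gives the same grasp; the last joint's range is limited). The gripper opens to 85 mm and grips with 20 to 120 N. Pads are 22 mm wide; open, the fingers measure 114 mm over their backs; the gripper's body (76 mm by 85 mm) begins 54 mm behind the grasp point. The pads swing forward as they close: fully open they stand 13 mm farther back than shut.
Start: joints at [-87.909, 21.807, 74.336, -0, 83.858, -12.336], TCP at [0.137, -0.533, 0.25] pointing down, gripper open.
Joint ranges: [-178.18, 178.18], [-50.72, 133.34], [12.68, 142.11], [-81.47, 261.47], [9.98, 163.14], [-165.26, 165.26]. Speed limits (degrees/s): [136.94, 136.94, 180, 180, 180, 180].

INTERFACE

Orientations are given as a 3x3 rotation matrix whose columns are the frame's x, y, z axes.
In Python, from rig import env, cams, order gives the robot as it stands.
- The arm moves only by the tool step_arm, never from a script. Its argument "steps" is a list of rows, each an object with "xyz": the shift along the tool's x, y, z normalised to -1 to 1, where 1 is 0.04 m, a list of three; "turn": the turn, a rotation vector about the tool's x, y, z normalised to -1 to 1, where 1 is 0.08 rad, a list of three; "gripper": the gripper command: -1 is shut, 1 is fully open, values between are in proportion. A call has 1 to 20 rows; each row shifts and turns the commanded pose from where the row before left it, along the tool's axes as they then stand; what a row does not reach is not made up. A row lasts 1/12 s, in which the tool goes at most 41.7 mm and 7.16 degrees, less where a joint would pass 70% of its speed; a pose out of reach is approached as far as the arm can. A call with a number of a shift or a turn outside -1 to 1 is refused whole. A call with a gripper value outside its range is refused whole. The fingers move at their own pace and stop on an object; "squeeze" is the grip in N (left out, the last holds). Time passes only in rows, so rows that do not move let the fingers close. It gives the time, the measured TCP pose, the force and the opening at its end, in the units of the state.
- env.observe(): the state, without advancing time (a new reading comes with each control period).
- cams.get_image(name): name is "scene" or "top" or "wrist"; returns (picture, depth): 420x560x3 uint8, red, green, blue; 420x560 float32, m along the optical axis (not along the pixel's ray), 0 where there is no reading.
- cams.camera_info(name): a dict with "fx", "fy", "cx", "cy" (pixels), "extrinsics" (4x4, takes a point from camera to world coordinates). Camera axes: x right, y down, z forward; pixel columns grow to the right and rows downward; lengths in m; the calibration is good to about 2 mm. A picture is of the moment at which its call begins: read the wrist's pose just before it. camera_info takes no time and is no camera call; for the wrist camera it gives the pose at the moment of the call.
- order.close_job(): hands the job in, once; it reports no verdict.
The state is a dict: "time_s": time; "q": joint angles; "qvel": joint speeds; "joint_efforts": joint torques, N m; "position": TCP position; "tool_rot": TCP orientation; "ft_force": force on the tool from outside, world axes, zero at the start; "wrist_torque": the same for the moment, N m; "grip_width": finger opening in m.
Only numpy, scipy, OpenCV 4.12 (cv2) and the standard library are available. Lean on these libraries where they do the work, as an engineer would, in place of code of your own. Each camera call takes 0.05 s, during which the arm holds its last target. There are 200 camera calls.

## Working session

There is one attempt and no reset: what is moved stays moved. The work goes in short steps, Python scripts to look and compute and a tool call to move; the robot and the scene stay as the last step left them, time stands still between calls to the robot, and variables do not carry over. Pictures are saved under pics/ and viewed, about 8 in all and at most 12, crops included, and the job is handed in when it is done.

Besides the shell and the picture viewer there is one more tool, called after "Emit:" as name(argument=value, ...) on one line, values as JSON. step_arm: Moves the arm, as the interface text tells. Scaled input: -1 to 1 covers 0.04 m each way for a shift and 0.08 rad each way for a turn. Its arguments: {"type":"object","properties":{"steps":{"type":"array"},"squeeze":{"type":"number"}},"required":["steps"]}

```bash
ls; mkdir -p pics; cat > h.py <<'E'
import numpy as np, cv2
from rig import env,cams,order
def shot(n,f=None):
    i=cams.camera_info(n); im,d=cams.get_image(n)
    np.savez('pics/%s.npz'%(f or n),im=im,d=d,E=i['extrinsics'],K=[i['fx'],i['fy'],i['cx'],i['cy']])
    if f: cv2.imwrite('pics/%s.png'%f,im[:,:,::-1])
    return im,d,i
def load(f):
    z=np.load('pics/%s.npz'%f); return z['im'],z['d'],z['E'],z['K']
def pts(d,E,K):
    v,u=np.mgrid[:d.shape[0],:d.shape[1]]
    p=np.stack([(u-K[2])/K[0]*d,(v-K[3])/K[1]*d,d],-1)
    return p@E[:3,:3].T+E[:3,3]
def ray(u,v,E,K,z):
    r=E[:3,:3]@np.array([(u-K[2])/K[0],(v-K[3])/K[1],1]);o=E[:3,3]
    return o+r*(z-o[2])/r[2]
E
python3 - <<'E'
from h import *
for n in('scene','top'):
    im,d,i=shot(n,n+'0'); print(n,i['fx'],np.round(i['extrinsics'],3).tolist())
a=cv2.imread('pics/scene0.png');b=cv2.imread('pics/top0.png')
print(env.observe())
E
```

```text
pics
scene 426.51038067542606 [[0.641, 0.482, -0.597, 1.212], [0.768, -0.386, 0.512, -0.501], [0.016, -0.786, -0.618, 0.727], [0.0, 0.0, 0.0, 1.0]]
top 500.32937733623123 [[-0.007, -0.995, 0.099, 0.443], [-1.0, 0.008, 0.013, 0.011], [-0.014, -0.099, -0.995, 1.432], [0.0, 0.0, 0.0, 1.0]]
{'time_s': 0.1, 'q': array([-8.79075913e+01,  2.18385045e+01,  7.43781542e+01,  5.69085920e-05,
        8.38568850e+01, -1.23371505e+01]), 'qvel': array([-0.03208076, -0.03373587, -0.11160774,  0.00706945,  0.03499515,
       -0.03380519]), 'joint_efforts': array([ 4.54912166e-03, -4.49217403e+01, -2.31653148e+01, -1.01419828e-04,
        3.70956142e-03,  1.21852599e-05]), 'position': array([ 0.13703116, -0.53242586,  0.2497739 ]), 'tool_rot': array([[ 2.49189419e-01, -9.68454765e-01, -4.58782884e-05],
       [-9.68453954e-01, -2.49189272e-01,  1.28275990e-03],
       [-1.25372732e-03, -2.75219186e-04, -9.99999176e-01]]), 'ft_force': array([ 0.5704733 , -0.29787705, -1.82081187]), 'wrist_torque': array([-0.00870753, -0.02582294, -0.00019639]), 'grip_width': 0.08500379203670831}
```

View pics/scene0.png

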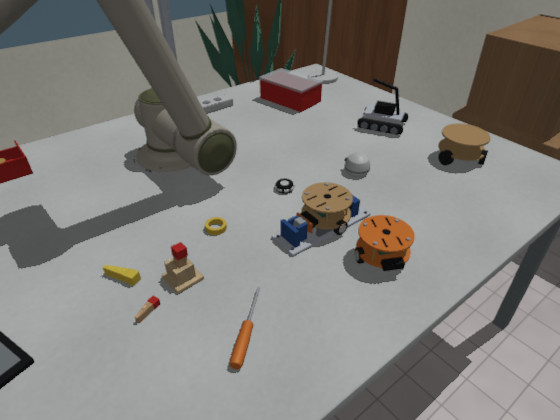

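View pics/top0.png

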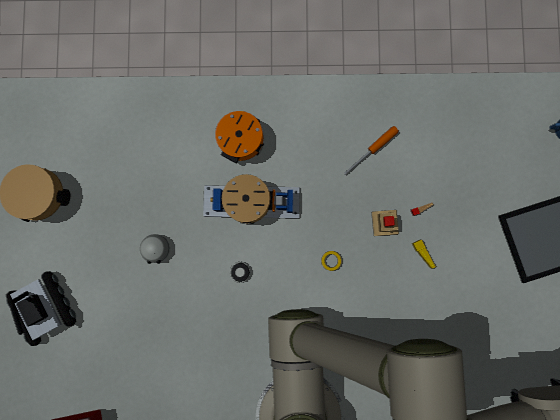

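The scene view shows the wedge in its holder at (180,255). The small red wedge lies at (148,308), and the wooden robot in the blue cradle is at (325,205) with the slot at (293,230). In the top view the head is at (389,221), the slot end at about (288,201), and the cradle's x axis points image-left.

```bash
python3 - <<'E'
from h import *
im,d,E,K=load('top0'); P=pts(d,E,K); hsv=cv2.cvtColor(im,cv2.COLOR_RGB2HSV)
def roi(m,u0,u1,v0,v1):
    r=np.zeros_like(m);r[v0:v1,u0:u1]=m[v0:v1,u0:u1];return r
H,S,V=cv2.split(hsv)
red=roi(((H<5)|(H>172))&(S>150)&(V>80),378,405,210,235)
p=P[red]; p=p[p[:,2]>.085]; print('head',len(p),p.mean(0))
v,u=np.nonzero(red);print(u.min(),u.max(),v.min(),v.max(), ray(u.mean(),v.mean(),E,K,.097))
blue=roi((H>100)&(H<130)&(S>120),200,305,180,225)
n,l,st,c=cv2.connectedComponentsWithStats(blue.astype(np.uint8))
for k in range(1,n):
    if st[k,4]>20:
        q=P[l==k]; print('blue',st[k],q[:,2].max(),q[q[:,2]>q[:,2].max()-.008].mean(0))
# plate
m=roi((P[...,2]>.006)&(P[...,2]<.2),195,310,178,225).astype(np.uint8)
cs=max(cv2.findContours(m,0,2)[0],key=cv2.contourArea); print(cv2.minAreaRect(cs))
for a in cv2.boxPoints(cv2.minAreaRect(cs)): print(ray(*a,E,K,.01))
m=roi((P[...,2]>.03)&(P[...,2]<.3),365,410,200,245).astype(np.uint8)
cs=max(cv2.findContours(m,0,2)[0],key=cv2.contourArea); print(cv2.minAreaRect(cs))
E
```

```text
head 87 [ 0.53394869 -0.24050501  0.09629348]
384 394 216 225 [ 0.5338155  -0.24053112  0.097     ]
blue [213 189  10  22 190] 0.0682988051725284 [0.60030111 0.2262705  0.06253716]
blue [276 190  17  23 220] 0.06742858251685657 [0.59388364 0.03282722 0.06174719]
((250.5, 200.5), (45.0, 97.0), 90.0)
[0.66598525 0.27623929 0.01      ]
[ 0.6635088  -0.00303356  0.01      ]
[ 0.53409306 -0.00188148  0.01      ]
[0.53619222 0.27490622 0.01      ]
((387.5764465332031, 221.4940948486328), (18.253768920898438, 18.100374221801758), 85.60128784179688)
```

Emit:
step_arm(steps=[{"xyz":[-0.38,-0.95,0],"turn":[0,0,0],"gripper":1},{"xyz":[-0.38,-0.95,0],"turn":[0,0,0],"gripper":1},{"xyz":[-0.38,-0.95,0],"turn":[0,0,0],"gripper":1},{"xyz":[-0.38,-0.95,0],"turn":[0,0,0],"gripper":1},{"xyz":[-0.38,-0.95,0],"turn":[0,0,0],"gripper":1},{"xyz":[-0.38,-0.95,0],"turn":[0,0,0],"gripper":1},{"xyz":[-0.38,-0.95,0],"turn":[0,0,0],"gripper":1},{"xyz":[-0.38,-0.95,0],"turn":[0,0,0],"gripper":1},{"xyz":[-0.38,-0.95,0],"turn":[0,0,0],"gripper":1},{"xyz":[-0.38,-0.95,0],"turn":[0,0,0],"gripper":1},{"xyz":[-0.38,-0.95,0],"turn":[0,0,0],"gripper":1},{"xyz":[-0.38,-0.95,0],"turn":[0,0,0],"gripper":1},{"xyz":[0,0,0],"turn":[0,0,0],"gripper":1}])

```text
time_s: 1.18
position: [0.5372, -0.2378, 0.2495]
tool_rot: [[0.255, -0.967, 0.001], [-0.967, -0.255, 0.002], [-0.002, -0.001, -1.0]]
ft_force: [1.0, 0.1, -0.3]
grip_width: 0.0857
```

```bash
python3 - <<'E'
from h import *
o=env.observe(); print(o['position'],o['q'],np.round(o['tool_rot'],4).tolist())
im,d,i=shot('wrist','w1'); print(i['fx'],np.round(i['extrinsics'],4).tolist())
E
```

```text
[ 0.53720461 -0.23784661  0.24951337] [-35.4614153   25.6545017   68.18187902   0.10452249  86.19052385
  39.76067381] [[0.255, -0.967, 0.0007], [-0.967, -0.255, 0.0018], [-0.0015, -0.0011, -1.0]]
311.79525974412917 [[0.2551, -0.9164, -0.3083, 0.6164], [-0.9669, -0.2422, -0.0801, -0.2167], [-0.0013, 0.3185, -0.9479, 0.373], [0.0, 0.0, 0.0, 1.0]]
```

View pics/w1.png

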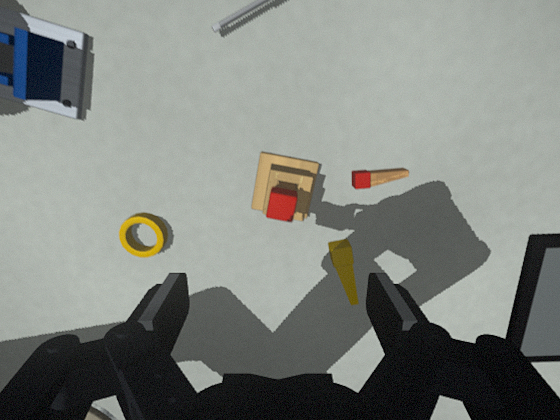

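The wrist view shows the holder at (285,185), with the red head at (282,204) offset to the lower right of its pocket. I'll enlarge it to read the wedge's orientation.

```bash
python3 - <<'E'
from h import *
im,d,E,K=load('w1')
cv2.imwrite('pics/w1c.png',cv2.resize(im[140:230,235:335,::-1],None,fx=6,fy=6,interpolation=cv2.INTER_CUBIC))
P=pts(d,E,K);H,S,V=cv2.split(cv2.cvtColor(im,cv2.COLOR_RGB2HSV))
r=np.zeros(H.shape,bool);r[140:230,245:320]=1
m=(r&(P[...,2]>.088)&(((H<6)|(H>172))&(S>120))).astype(np.uint8)
cs=max(cv2.findContours(m,0,2)[0],key=cv2.contourArea);R=cv2.minAreaRect(cs)
print(R,P[m>0].mean(0),'n',m.sum())
b=np.array([ray(*a,E,K,.097) for a in cv2.boxPoints(R)]);print('head',b,b.mean(0))
e=b[1]-b[0];print(np.linalg.norm(e),np.degrees(np.arctan2(e[1],e[0])))
for z0,z1,zz in((.045,.058,.052),):
    m=(r&(P[...,2]>z0)&(P[...,2]<z1));q=P[m].copy()
    R=cv2.minAreaRect((q[:,:2]*1000).astype(np.float32));print('holder top mm',R,len(q))
    b=cv2.boxPoints(R);print(b.tolist())
m=r&(P[...,2]>.004)&(P[...,2]<.03);q=P[m];print('low',len(q),cv2.boxPoints(cv2.minAreaRect((q[:,:2]*1000).astype(np.float32))).tolist())
E
```

```text
((281.44232177734375, 205.2884521484375), (26.867910385131836, 28.240720748901367), 11.309932708740234) [ 0.53414109 -0.24205409  0.09745976] n 740
head [[ 0.51963543 -0.23054925  0.097     ]
 [ 0.54685736 -0.22891419  0.097     ]
 [ 0.54821171 -0.25348024  0.097     ]
 [ 0.5208777  -0.25586583  0.097     ]] [ 0.53389555 -0.24220238  0.097     ]
0.027270985285651802 3.437274868185289
holder top mm ((532.9375610351562, -249.12525939941406), (50.09844207763672, 46.11195755004883), 4.1925225257873535) 1098
[[506.269775390625, -227.9622802734375], [509.6409912109375, -273.9508361816406], [559.6053466796875, -270.2882385253906], [556.234130859375, -224.2996826171875]]
low 1421 [[495.2033386230469, -214.41925048828125], [500.3143005371094, -284.1953125], [570.1641845703125, -279.0789794921875], [565.05322265625, -209.30291748046875]]
```

View pics/w1c.png

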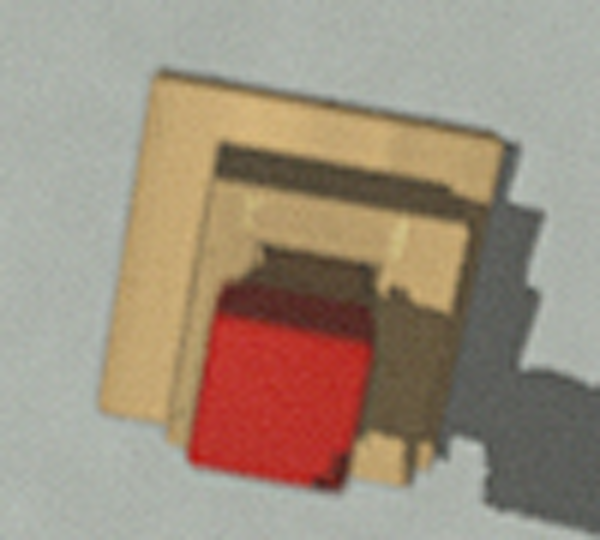

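```bash
python3 - <<'E'
from h import *
im,d,E,K=load('w1');P=pts(d,E,K)
a=np.radians(94.2);X=np.array([np.cos(a),np.sin(a)]);Y=np.array([-X[1],X[0]])
Q=P[140:230,245:320].reshape(-1,3);c=np.array([.5339,-.2420])
lx=(Q[:,:2]-c)@X*1000;ly=(Q[:,:2]-c)@Y*1000;z=Q[:,2]*1000
print('axes: x=+y world assumed, head centre 0')
for z0 in range(50,78,3):
    m=(z>z0)&(z<z0+3)&(abs(lx)<20)&(abs(ly)<16);print(z0,m.sum(),np.round(np.percentile(lx[m],[3,97]),1) if m.sum()>3 else '',np.round(np.median(ly[m]),1) if m.sum() else '')
E
```

```text
axes: x=+y world assumed, head centre 0
50 279 [-19.7  15.6] -8.7
53 38 [-18.7  15.4] -10.3
56 10 [-11.6   5.6] -10.3
59 13 [-11.1   3.5] -10.3
62 15 [-10.2   7.6] -10.3
65 14 [-11.2   5.6] -10.1
68 9 [-8.1  7.8] -10.3
71 1  -11.4
74 17 [-12.5  10.6] -11.3
77 20 [-12.2   9.5] -11.3
```

Emit:
step_arm(steps=[{"xyz":[0,0,0.14],"turn":[0,0,-1],"gripper":1},{"xyz":[0,0,0.14],"turn":[0,0,-1],"gripper":1},{"xyz":[0,0,0.14],"turn":[0,0,-1],"gripper":1},{"xyz":[0,0,0.14],"turn":[0,0,-1],"gripper":1},{"xyz":[0,0,0.14],"turn":[0,0,-1],"gripper":1},{"xyz":[0,0,0.14],"turn":[0,0,-1],"gripper":1},{"xyz":[0,0,0.14],"turn":[0,0,-1],"gripper":1},{"xyz":[0,0,0.14],"turn":[0,0,-1],"gripper":1},{"xyz":[0,0,0.14],"turn":[0,0,-1],"gripper":1},{"xyz":[0,0,0.14],"turn":[0,0,-1],"gripper":1},{"xyz":[0,0,0.14],"turn":[0,0,-1],"gripper":1},{"xyz":[0,0,0.14],"turn":[0,0,-1],"gripper":1},{"xyz":[0,0,0.14],"turn":[0,0,-1],"gripper":1},{"xyz":[0,0,0.14],"turn":[0,0,-1],"gripper":1},{"xyz":[0,0,0.14],"turn":[0,0,-1],"gripper":1},{"xyz":[0,0,0.14],"turn":[0,0,-1],"gripper":1},{"xyz":[0,0,0.14],"turn":[0,0,-1],"gripper":1},{"xyz":[0,0,0],"turn":[0,0,-0.32],"gripper":1},{"xyz":[0,0,0],"turn":[0,0,0],"gripper":1}])

```text
time_s: 2.82
position: [0.5323, -0.2431, 0.1547]
tool_rot: [[0.998, 0.066, -0.001], [0.066, -0.998, 0.001], [-0.001, -0.001, -1.0]]
ft_force: [0.4, -0.2, 0.8]
grip_width: 0.0851
```

```bash
cat > go.py <<'E'
from h import *
import sys
o=env.observe();R=o['tool_rot'];t=np.array([float(s) for s in sys.argv[1:4]])
print(o['position'],'toolx deg',np.degrees(np.arctan2(R[1,0],R[0,0])),'tilt z',R[:,2].round(4),'F',o['ft_force'].round(1),'w',o['grip_width'],'q',o['q'].round(1),o['time_s'])
print('shift in units (x0.04):',(R.T@(t-o['position'])/.04).round(3))
E
python3 go.py .5337 -.2417 .0835; python3 - <<'E'
from h import *
shot('wrist','w2')
E
```

```text
[ 0.53226948 -0.24307705  0.15466734] toolx deg 3.7990887995823424 tilt z [-1.2e-03  6.0e-04 -1.0e+00] F [ 0.4 -0.2  0.8] w 0.08513479584044903 q [-36.1  30.   77.1  -0.   72.9 -39.9] 2.8167
shift in units (x0.04): [ 0.04  -0.031  1.779]
```

View pics/w2.png

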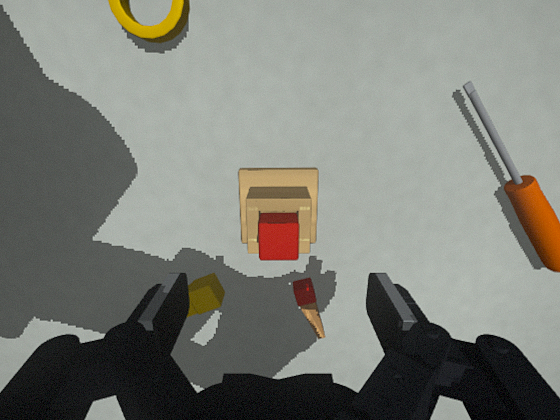

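The profile (back face at −11 mm over its whole height, far side sloping in towards the tip) confirms that the wedge's x points to world +y. The wrist view shows the head centred at (278,238), square to the fingers. Now I'll descend and grip.

Emit:
step_arm(squeeze=50, steps=[{"xyz":[0.04,-0.03,0.3],"turn":[0,0,-0.08],"gripper":1},{"xyz":[0,0,0.3],"turn":[0,0,0],"gripper":1},{"xyz":[0,0,0.3],"turn":[0,0,0],"gripper":1},{"xyz":[0,0,0.3],"turn":[0,0,0],"gripper":1},{"xyz":[0,0,0.3],"turn":[0,0,0],"gripper":1},{"xyz":[0,0,0.28],"turn":[0,0,0],"gripper":1},{"xyz":[0,0,0],"turn":[0,0,0],"gripper":1},{"xyz":[0,0,0],"turn":[0,0,0],"gripper":-0.2},{"xyz":[0,0,0],"turn":[0,0,0],"gripper":-0.4},{"xyz":[0,0,0],"turn":[0,0,0],"gripper":-1},{"xyz":[0,0,0],"turn":[0,0,0],"gripper":-1},{"xyz":[0,0,0],"turn":[0,0,0],"gripper":-1},{"xyz":[0,0,0],"turn":[0,0,0],"gripper":-1},{"xyz":[0,0,0],"turn":[0,0,0],"gripper":-1},{"xyz":[0,0,0],"turn":[0,0,0],"gripper":-1}])

```text
time_s: 4.12
position: [0.535, -0.2412, 0.0845]
tool_rot: [[0.997, 0.073, 0.001], [0.073, -0.997, -0.001], [0.001, 0.001, -1.0]]
ft_force: [0.3, -0.7, 4.5]
grip_width: 0.0255
```

```bash
python3 go.py .5337 -.2417 .0835
```

```text
[ 0.53499563 -0.24124347  0.08447272] toolx deg 4.181366045469743 tilt z [ 1.e-03 -7.e-04 -1.e+00] F [ 0.3 -0.7  4.5] w 0.025511797116578094 q [-35.8  34.8  81.6   0.   63.5 -40. ] 4.1167
shift in units (x0.04): [-0.033  0.009  0.024]
```

Emit:
step_arm(steps=[{"xyz":[0,0,-0.2],"turn":[0,0,0],"gripper":-1},{"xyz":[0,0,-0.3],"turn":[0,0,0],"gripper":-1},{"xyz":[0,0,-0.5],"turn":[0,0,0],"gripper":-1},{"xyz":[0,0,-0.6],"turn":[0,0,0],"gripper":-1},{"xyz":[0,0,-0.6],"turn":[0,0,0],"gripper":-1},{"xyz":[0,0,-0.5],"turn":[0,0,0],"gripper":-1},{"xyz":[0,0,-0.3],"turn":[0,0,0],"gripper":-1},{"xyz":[0.1,-0.4,0],"turn":[0,0,0],"gripper":-1},{"xyz":[0.25,-0.74,0],"turn":[0,0,0],"gripper":-1},{"xyz":[0.25,-0.74,0],"turn":[0,0,0],"gripper":-1},{"xyz":[0.25,-0.74,0],"turn":[0,0,0],"gripper":-1},{"xyz":[0.25,-0.74,0],"turn":[0,0,0],"gripper":-1},{"xyz":[0.25,-0.74,0],"turn":[0,0,0],"gripper":-1},{"xyz":[0.25,-0.74,0],"turn":[0,0,0],"gripper":-1},{"xyz":[0.25,-0.6,0],"turn":[0,0,0.3],"gripper":-1},{"xyz":[0.13,-0.4,0],"turn":[0,0,0.4],"gripper":-1},{"xyz":[0,0,0],"turn":[0,0,0.3],"gripper":-1},{"xyz":[0,0,0],"turn":[0,0,0],"gripper":-1},{"xyz":[0,0,0],"turn":[0,0,0],"gripper":-1}])

```text
time_s: 5.7
position: [0.5968, -0.0031, 0.2039]
tool_rot: [[1.0, -0.007, -0.001], [-0.007, -1.0, -0.0], [-0.001, 0.0, -1.0]]
ft_force: [-0.6, -0.1, -0.7]
grip_width: 0.0252
```

```bash
python3 go.py .597 0 .205; python3 - <<'E'
from h import *
shot('wrist','w3')
E
```

```text
[ 0.59678476 -0.00307231  0.20390428] toolx deg -0.38613311136025696 tilt z [-6.e-04 -2.e-04 -1.e+00] F [-0.6 -0.1 -0.7] w 0.025227607553812995 q [-11.6  28.5  71.   -0.   80.5 -11.3] 5.7
shift in units (x0.04): [ 0.005 -0.077 -0.027]
```

View pics/w3.png

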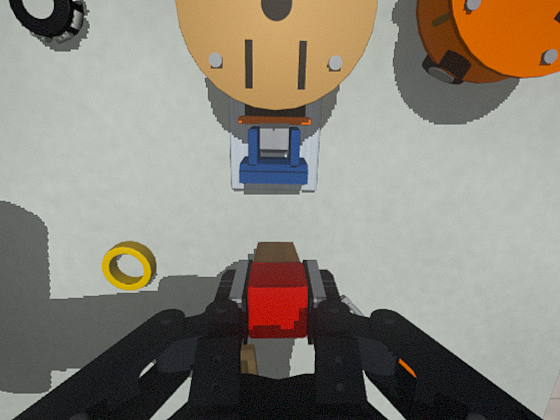

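The wedge hangs straight in the grip at (278,300). The slot is ahead at (275,140), with blue cheeks at u≈253 and 295, the fixed wall block at v≈160–185 and the jaw's orange pad at v≈120. Enlarging the slot.

```bash
python3 - <<'E'
from h import *
im,d,E,K=load('w3');P=pts(d,E,K)
cv2.imwrite('pics/w3c.png',cv2.resize(im[110:200,225:330,::-1],None,fx=7,fy=6.6,interpolation=cv2.INTER_CUBIC))
print('col',276);
for v in range(116,192,2): print(v,im[v,276],np.round(P[v,276]*1000,1), '|',np.round(P[v,256]*1000,1),'|',np.round(P[v,295]*1000,1))
print('row y wise at v=140')
for u in range(240,312,2): print(u,im[140,u],np.round(P[140,u]*1000,1))
E
```

```text
col 276
116 [68 43 26] [595.9  72.4  55.7] | [578.8  72.3  48.5] | [611.6  72.3  58.1]
118 [122  68  31] [595.9  70.9  59. ] | [579.5  71.   59.6] | [611.6  70.8  60. ]
120 [117  66  34] [595.9  69.3  59.9] | [579.4  69.4  59.3] | [611.6  69.2  59.9]
122 [113  68  36] [595.9  67.7  59.7] | [579.4  67.9  60.1] | [611.6  67.6  59.6]
124 [80 83 86] [595.9  66.2  60.3] | [576.   63.7   9.5] | [611.6  66.1  60.9]
126 [82 85 85] [595.9  64.5  59.5] | [576.5  62.3  17.3] | [614.4  61.6   9.3]
128 [114 118 118] [595.9  63.   61. ] | [578.5  62.3  48.2] | [612.9  61.4  36. ]
130 [154 158 161] [595.9  61.3  58.6] | [579.3  61.5  60.6] | [611.7  61.3  60.1]
132 [157 158 160] [595.9  59.7  59.6] | [579.2  59.9  60.3] | [611.7  59.6  59.3]
134 [154 158 160] [595.9  58.1  59.7] | [579.2  58.2  59.8] | [611.7  58.   60.3]
136 [157 157 165] [595.8  56.6  61. ] | [579.1  56.6  60.4] | [611.8  56.3  59.1]
138 [157 159 163] [595.8  54.9  60. ] | [579.1  55.   60. ] | [611.7  54.9  61.2]
140 [150 157 158] [595.8  53.1  58.8] | [579.1  53.5  61.6] | [611.7  53.2  61.2]
142 [149 150 155] [595.8  51.7  61.
[... 2678 characters left out ...]
 155] [594.1  53.3  61.2]
276 [150 157 158] [595.8  53.1  58.8]
278 [149 154 154] [597.5  53.2  60. ]
280 [156 158 162] [599.2  53.1  58.8]
282 [155 164 165] [600.9  53.2  59.9]
284 [154 158 161] [602.5  53.1  59.7]
286 [157 160 164] [604.2  53.1  59.6]
288 [129 129 133] [605.8  53.3  61.2]
290 [35 47 70] [597.1  79.6 327.3]
292 [ 48  82 137] [609.2  53.2  60.3]
294 [ 51  79 138] [610.9  53.1  59.4]
296 [ 48  77 132] [612.6  53.1  60.1]
298 [ 47  84 138] [614.3  53.1  59.8]
300 [80 85 96] [616.   53.   59.4]
302 [95 98 99] [597.1  79.6 327.3]
304 [126 132 134] [623.5  48.1   9.8]
306 [190 201 207] [625.5  48.    9.2]
308 [188 198 207] [627.6  48.    8.9]
310 [183 189 195] [629.6  47.9   8.7]
```

View pics/w3c.png

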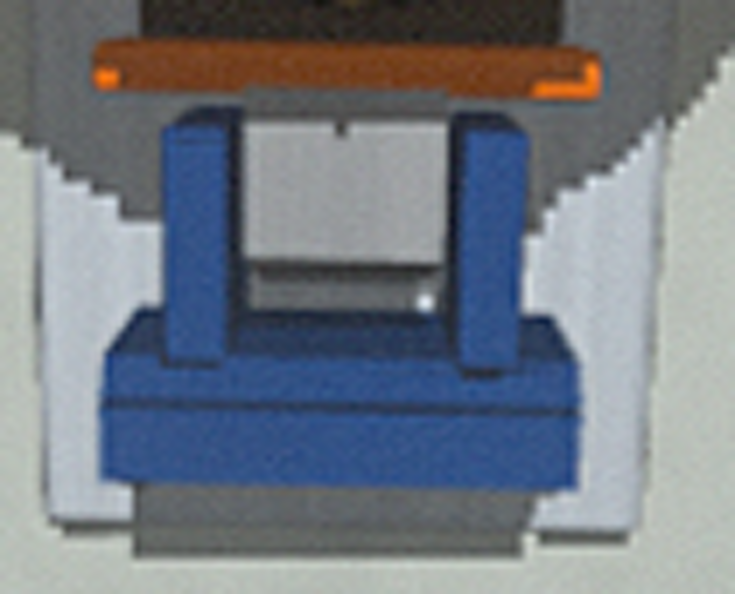

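```bash
python3 - <<'E'
from h import *
im,d,E,K=load('w3');P=pts(d,E,K)*1000;H,S,V=cv2.split(cv2.cvtColor(im,cv2.COLOR_RGB2HSV))
blue=(H>100)&(H<125)&(S>120)
# edges of blue wall block and plate by row, subpixel by nearest
L=[];R=[]
for v in range(172,182):
    u=np.nonzero(blue[v,225:325])[0]+225
    L.append(P[v,u[0]+1,:2]);R.append(P[v,u[-1]-1,:2])
print('wall block x ext',np.mean(L,0),np.mean(R,0))
# rear edge of wall block and front wall line per column
B=[]; F=[]
for u in range(242,306,2):
    c=P[:,u]; k=[v for v in range(165,190) if c[v,2]>56]; B.append(c[k[-1],:2])
for u in range(262,288,2):
    k=[v for v in range(156,168) if 20<P[v,u,2]<50]; F.append(P[k,u,:2].mean(0))
B=np.array(B);F=np.array(F)
print('back edge deg',np.degrees(np.polyfit(B[:,0],B[:,1],1)[0]),'at',B.mean(0)); print('face deg',np.degrees(np.polyfit(F[:,0],F[:,1],1)[0]),F.mean(0))
# cheeks inner/outer edges by row at z=60
for nm,a in(('cheeks',range(132,160)),):
    o=[]
    for v in a:
        x=P[v];m=(blue[v])&(abs(x[:,2]-60)<3); u=np.nonzero(m[240:310])[0]+240
        l=u[u<276];r=u[u>276]; o.append([x[l[0],1],x[l[0],0],x[l[-1],0],x[r[0],0],x[r[-1],0]])
    o=np.array(o);print('cheek edges',np.median(o,0)); 
    for k in(1,2,3,4):print(np.degrees(np.polyfit(o[:,0],o[:,k],1)[0]),end=' ')
# plate edges z=10
o=[]
for v in range(140,185):
    m=(abs(P[v,:,2]-10)<3);u=np.nonzero(m[215:335])[0]+215
    o.append([P[v,u[0],1],P[v,u[0],0],P[v,u[-1],1],P[v,u[-1],0]])
o=np.array(o);print('\nplate',np.median(o,0),np.degrees(np.polyfit(o[:,0],o[:,1],1)[0]),np.degrees(np.polyfit(o[:,2],o[:,3],1)[0]))
# head top
m=(((H<6)|(H>172))&(S>120)); m[:230]=0;m[345:]=0; m&=(abs(P[...,2]-216)<5)
q=P[m];print('head top',len(q),q.mean(0),np.percentile(q,[1,99],0).tolist())
for u in(265,278,290):
    for v in range(240,345,4): print(u,v,im[v,u],P[v,u].round(1)) if u==278 else 0
E
```

```text
wall block x ext [565.00634174  22.29783085] [620.91195946  21.95041358]
back edge deg -1.4969380478497034 at [592.91000474  16.3776779 ]
face deg -1.6128557084261121 [593.66789286  31.87751159]
cheek edges [ 48.76597391 572.71078331 579.53157538 608.43461093 615.00572715]
-1.0780288115358418 0.9994689953682803 1.3864331829356575 1.3829828958816006 
plate [ 26.52510036 549.04945324  26.10456732 637.75385928] 1.2374428576686503 1.8881040995645901
head top 3323 [596.51526316  -1.38374274 215.77506137] [[584.0558093577943, -14.841665562289206, 211.60132960722612], [609.0006225032929, 9.707268221262844, 217.5127669664282]]
278 240 [185 191 183] [596.9 -64.5   0. ]
278 244 [93 77 55] [597.   -6.5 138.4]
278 248 [93 75 56] [597.   -3.3 151.3]
278 252 [96 76 59] [597.   -0.7 162.3]
278 256 [90 78 57] [597.    2.1 173.1]
278 260 [92 73 52] [597.    4.6 182.5]
278 264 [112  32  29] [597.    8.6 194.3]
278 268 [111  30  31] [597.    8.5 198.2]
278 272 [115  36  33] [597.    8.7 202.2]
278 276 [119  37  40] [597.    9.3 206.7]
278 280 [112  31  27] [597.    9.5 210.3]
278 284 [113  39  35] [597.    9.8 214. ]
278 288 [190  25  18] [596.9   8.8 215.5]
278 292 [187  31  22] [596.9   7.4 216.2]
278 296 [186  27  15] [596.9   5.1 215.7]
278 300 [185  23   7] [596.9   3.2 215.7]
278 304 [190  35  24] [596.9   1.3 215.8]
278 308 [186  28  21] [ 5.969e+02 -1.000e-01  2.166e+02]
278 312 [181  15   0] [596.9  -2.1 216.5]
278 316 [184  22  20] [596.9  -4.8 215.7]
278 320 [184  26   5] [596.9  -7.2 215.2]
278 324 [177  34  24] [596.9  -7.6 217.2]
278 328 [87  6  0] [596.8 -10.1 216.8]
278 332 [93 23 17] [596.8 -12.5 216.4]
278 336 [95 17 12] [596.8 -14.2 216.8]
278 340 [88 93 85] [ 596.1 -205.3   -0.9]
278 344 [92 92 88] [ 5.961e+02 -2.111e+02 -3.000e-01]
```

The slot is located: wall face at y≈31.8 mm, mid-line x≈593.7 mm, and cradle yaw about −1.45° from world +y. The wedge sits centred in the grip but leans about 2.8° about the tool x axis, so I'll correct both angles and then re-measure.

Emit:
step_arm(steps=[{"xyz":[0,0,0],"turn":[0.3,0,0.12],"gripper":-1},{"xyz":[0,0,0],"turn":[0.31,0,0.11],"gripper":-1},{"xyz":[0,0,0],"turn":[0,0,0],"gripper":-1},{"xyz":[0,0,0],"turn":[0,0,0],"gripper":-1}])

```text
time_s: 6.08
position: [0.597, -0.0033, 0.2039]
tool_rot: [[1.0, -0.027, 0.001], [-0.027, -0.998, 0.049], [-0.001, -0.049, -0.999]]
ft_force: [0.0, 0.4, -1.3]
grip_width: 0.0252
```

```bash
cat > meas.py <<'E'
from h import *
import sys
im,d,i=shot('wrist',sys.argv[1]);im,d,E,K=load(sys.argv[1]);P=pts(d,E,K)*1000;H,S,V=cv2.split(cv2.cvtColor(im,cv2.COLOR_RGB2HSV))
red=((H<6)|(H>172))&(S>120);red[:200]=0;red[350:]=0
tz=env.observe()['position'][2]*1000
f=lambda m:P[m][:,[1,2]]
stem=np.zeros_like(red);stem[200:320,274:284]=1
st=stem&~red&(P[...,2]>tz-67)&(P[...,2]<tz-18)&(P[...,1]>env.observe()['position'][1]*1000-20);q=f(st);
if len(q)>10: s=np.polyfit(q[:,1],q[:,0],1);print('stem n',len(q),'lean deg',np.degrees(np.arctan(s[0]))-11.31,'x+ face y at z=',round(tz-40),np.polyval(s,tz-40))
q=f(red&stem&(P[...,2]<tz+9)&(P[...,2]>tz-11)); print('head front',len(q),np.median(q,0) if len(q) else '')
q=P[red&(P[...,2]>tz+9)];print('head top',len(q),np.percentile(q,[1,50,99],0).round(1).tolist())
E
python3 meas.py w4; python3 go.py .594 .0445 .150
```

```text
stem n 184 lean deg -0.44649590088714675 x+ face y at z= 164 1.5125256505097653
head front 202 [  8.6563741  203.92264316]
head top 3310 [[584.2, -15.8, 213.5], [596.8, -2.3, 216.0], [609.4, 9.1, 224.2]]
[ 0.59701    -0.00304313  0.2039261 ] toolx deg -1.5051501838020094 tilt z [ 8.000e-04  4.880e-02 -9.988e-01] F [-0.4  0.2 -0.7] w 0.025286600639075188 q [-12.8  28.5  71.    2.8  81.  -11.7] 6.1333
shift in units (x0.04): [-0.106 -1.119  1.404]
```

Emit:
step_arm(steps=[{"xyz":[-0.03,-0.3,0.3],"turn":[0,0,0],"gripper":-1},{"xyz":[-0.03,-0.3,0.3],"turn":[0,0,0],"gripper":-1},{"xyz":[-0.03,-0.3,0.3],"turn":[0,0,0],"gripper":-1},{"xyz":[-0.016,-0.23,0.3],"turn":[0,0,0],"gripper":-1},{"xyz":[0,0,0.2],"turn":[0,0,0],"gripper":-1},{"xyz":[0,0,0],"turn":[0,0,0],"gripper":-1},{"xyz":[0,0,0],"turn":[0,0,0],"gripper":-1},{"xyz":[0,0,0],"turn":[0,0,0],"gripper":-1}])

```text
time_s: 6.8
position: [0.5944, 0.0449, 0.1509]
tool_rot: [[1.0, -0.026, 0.002], [-0.026, -0.998, 0.048], [0.001, -0.049, -0.999]]
ft_force: [0.4, -0.3, -1.6]
grip_width: 0.025
```

```bash
python3 go.py .594 .045 .1325; python3 meas.py w5
```

```text
[0.59444993 0.04487237 0.15090079] toolx deg -1.4887665963762444 tilt z [ 0.0021  0.0485 -0.9988] F [ 0.4 -0.3 -1.6] w 0.025036466766061253 q [-8.2 31.1 75.8  2.9 73.4 -7.5] 6.8
shift in units (x0.04): [-0.012  0.019  0.46 ]
stem n 182 lean deg -0.4806664257086801 x+ face y at z= 111 49.69133219795661
head front 202 [ 56.83261873 150.51251492]
head top 3292 [[581.7, 32.2, 160.4], [594.2, 45.9, 163.0], [606.8, 57.2, 168.4]]
```

```bash
python3 - <<'E'
from h import *
im,d,i=shot('scene','s1');z=np.load('pics/s1.npz');P=pts(z['d'],z['E'],z['K'])
a=im[190:270,250:370,::-1];b=load('w5')[0][180:360,190:370,::-1]
cv2.imwrite('pics/c1.png',np.hstack([cv2.resize(a,(600,400),interpolation=2)[:, :480],cv2.resize(b,(320,400))[:, :]]))
E
```

```text
(no output)
```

View pics/c1.png

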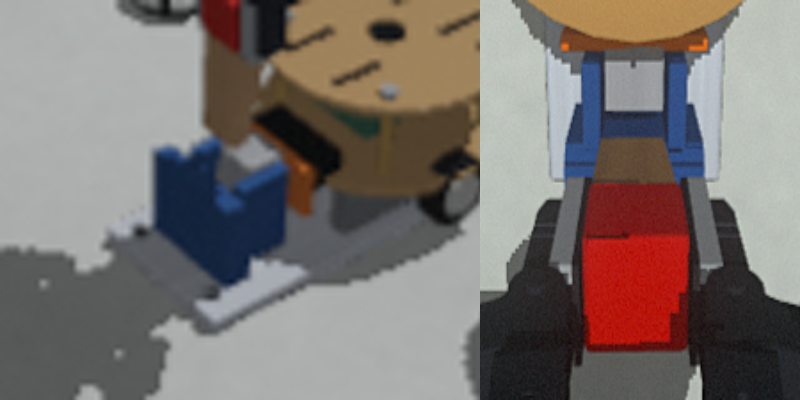

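Scene crop (left): the wedge hangs over the slot mouth. Wrist crop (right): the wedge is in line between the cheeks. Its back is about 1–2 mm inside the wall face, so I'll enter slowly.

Emit:
step_arm(steps=[{"xyz":[-0.01,0.005,0.1],"turn":[0,0,0],"gripper":-1},{"xyz":[0,0.005,0.1],"turn":[0,0,0],"gripper":-1},{"xyz":[0,0.005,0.1],"turn":[0,0,0],"gripper":-1},{"xyz":[0,0.005,0.1],"turn":[0,0,0],"gripper":-1},{"xyz":[0,0.002,0.05],"turn":[0,0,0],"gripper":-1},{"xyz":[0,0.002,0.05],"turn":[0,0,0],"gripper":-1},{"xyz":[0,0.002,0.05],"turn":[0,0,0],"gripper":-1},{"xyz":[0,0.002,0.05],"turn":[0,0,0],"gripper":-1},{"xyz":[0,0.002,0.05],"turn":[0,0,0],"gripper":-1},{"xyz":[0,0.002,0.05],"turn":[0,0,0],"gripper":-1},{"xyz":[0,0,0],"turn":[0,0,0],"gripper":-1},{"xyz":[0,0,0],"turn":[0,0,0],"gripper":-1}])

```text
time_s: 7.9
position: [0.5936, 0.0455, 0.1221]
tool_rot: [[1.0, -0.025, 0.001], [-0.025, -0.998, 0.048], [-0.001, -0.048, -0.999]]
ft_force: [0.7, -1.9, -1.6]
grip_width: 0.0254
```

```bash
python3 go.py .594 .045 .1155; python3 meas.py w6
```

```text
[0.59359438 0.04547523 0.12206846] toolx deg -1.457759589840961 tilt z [ 6.000e-04  4.850e-02 -9.988e-01] F [ 0.7 -1.9 -1.6] w 0.02538179538632582 q [-8.1 32.9 78.   2.9 69.6 -7.7] 7.9
shift in units (x0.04): [0.011 0.02  0.163]
stem n 620 lean deg 10.192709826350965 x+ face y at z= 82 63.62760107250255
head front 200 [ 57.45871045 121.7492062 ]
head top 3293 [[580.9, 32.9, 131.5], [593.4, 46.7, 134.2], [606.0, 57.9, 139.8]]
```

Emit:
step_arm(steps=[{"xyz":[0,0.02,0.02],"turn":[0,0,0],"gripper":-1},{"xyz":[0,0.02,0.03],"turn":[0,0,0],"gripper":-1},{"xyz":[0,0.002,0.03],"turn":[0,0,0],"gripper":-1},{"xyz":[0,0.002,0.03],"turn":[0,0,0],"gripper":-1},{"xyz":[0,0.002,0.03],"turn":[0,0,0],"gripper":-1},{"xyz":[0,0.002,0.03],"turn":[0,0,0],"gripper":-1},{"xyz":[0,0,0],"turn":[0,0,0],"gripper":-1},{"xyz":[0,0,0],"turn":[0,0,0],"gripper":-1}])

```text
time_s: 8.62
position: [0.5935, 0.044, 0.1152]
tool_rot: [[1.0, -0.025, 0.001], [-0.025, -0.998, 0.049], [-0.001, -0.049, -0.999]]
ft_force: [-0.2, -1.1, -1.8]
grip_width: 0.0255
```

```bash
python3 go.py .594 .045 .1155; python3 meas.py w7
```

```text
[0.59353375 0.04401574 0.11518732] toolx deg -1.4546071764793147 tilt z [ 6.000e-04  4.870e-02 -9.988e-01] F [-0.2 -1.1 -1.8] w 0.025462716113777505 q [-8.3 33.3 78.4  3.  68.6 -7.9] 8.6167
shift in units (x0.04): [ 0.011 -0.025 -0.007]
stem n 621 lean deg 15.036576563767364 x+ face y at z= 75 61.92664590119053
head front 203 [ 55.8923506  115.09050355]
head top 3301 [[580.8, 31.4, 124.7], [593.4, 45.1, 127.3], [606.0, 56.3, 133.4]]
```

The tip is about 17.5 mm deep, with the back close to the wall and low force. Releasing.

Emit:
step_arm(steps=[{"xyz":[0,0,0],"turn":[0,0,0],"gripper":-0.2},{"xyz":[0,0,0],"turn":[0,0,0],"gripper":0},{"xyz":[0,0,0],"turn":[0,0,0],"gripper":0.3},{"xyz":[0,0,0],"turn":[0,0,0],"gripper":0.3},{"xyz":[0,0,0],"turn":[0,0,0],"gripper":0.3},{"xyz":[0,0,0],"turn":[0,0,0],"gripper":0.3},{"xyz":[0,0,0],"turn":[0,0,0],"gripper":0.3}])

```text
time_s: 9.25
position: [0.5935, 0.0441, 0.1153]
tool_rot: [[1.0, -0.025, 0.001], [-0.025, -0.998, 0.049], [-0.0, -0.049, -0.999]]
ft_force: [-0.8, 1.5, 0.1]
grip_width: 0.0554
```

```bash
python3 go.py .594 .045 .1155; python3 meas.py w8
```

```text
[0.59353406 0.04409502 0.11529483] toolx deg -1.4516553276753392 tilt z [ 8.000e-04  4.880e-02 -9.988e-01] F [-0.8  1.5  0.1] w 0.05544650054294554 q [-8.3 33.3 78.4  3.  68.7 -7.9] 9.25
shift in units (x0.04): [ 0.011 -0.023 -0.004]
stem n 596 lean deg 17.55994688659652 x+ face y at z= 75 62.8576254976759
head front 337 [ 55.79291109 121.31342226]
head top 1776 [[580.5, 32.3, 124.3], [592.2, 44.5, 124.7], [604.0, 120.5, 242.6]]
```

View pics/w8.png

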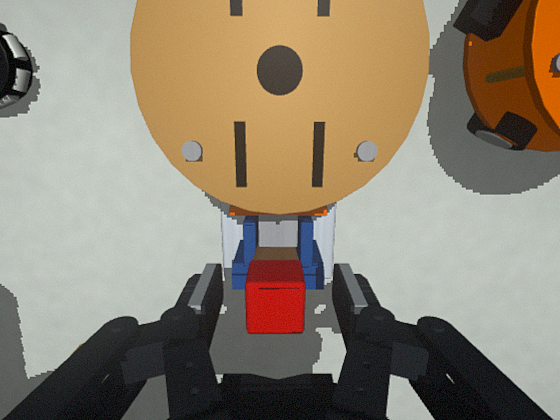

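Released: the wedge stands in the slot with its head at (275,297) and head top at about 124.5 mm (tip about 39.5 mm), fingers clear on both sides. Next I'll rise, level the tool, shut the gripper and move over the head.

Emit:
step_arm(steps=[{"xyz":[0,-0.01,-0.2],"turn":[0,0,0],"gripper":0.3},{"xyz":[0,-0.015,-0.3],"turn":[0,0,0],"gripper":0.3},{"xyz":[0,-0.02,-0.4],"turn":[0,0,0],"gripper":0.3},{"xyz":[0,-0.02,-0.4],"turn":[0,0,0],"gripper":0.3},{"xyz":[0,-0.01,-0.2],"turn":[-0.3,0,0],"gripper":0.3},{"xyz":[0,0,0],"turn":[-0.31,0,0],"gripper":0},{"xyz":[0,0,0],"turn":[0,0,0],"gripper":-1},{"xyz":[0,0,0],"turn":[0,0,0],"gripper":-1},{"xyz":[0,0,0],"turn":[0,0,0],"gripper":-1},{"xyz":[0,0,0],"turn":[0,0,0],"gripper":-1},{"xyz":[0,0,0],"turn":[0,0,0],"gripper":-1},{"xyz":[0,0,0],"turn":[0,0,0],"gripper":-1}])

```text
time_s: 10.3
position: [0.5936, 0.044, 0.1751]
tool_rot: [[1.0, -0.026, -0.001], [-0.026, -1.0, 0.0], [-0.001, -0.0, -1.0]]
ft_force: [-0.4, -0.6, -0.9]
grip_width: -0.0001
```

```bash
python3 go.py .593 .0440 .151; python3 - <<'E'
from h import *
shot('wrist','w9');im,d,E,K=load('w9');P=pts(d,E,K)*1000;H,S,V=cv2.split(cv2.cvtColor(im,cv2.COLOR_RGB2HSV))
m=((H<6)|(H>172))&(S>120)&(P[...,2]>118)&(P[...,2]<135)&(P[...,1]<70);q=P[m];print('head top',len(q),np.percentile(q,[1,50,99],0).round(1).tolist())
E
```

```text
[0.59356008 0.04400669 0.17514356] toolx deg -1.4652747875205834 tilt z [-9.e-04  1.e-04 -1.e+00] F [-0.4 -0.6 -0.9] w -0.00012231204557740225 q [-7.1 29.8 73.8  0.  76.5 -5.7] 10.3
shift in units (x0.04): [-0.013  0.001  0.604]
head top 1404 [[579.9, 32.5, 118.6], [592.0, 47.5, 124.4], [604.8, 56.4, 125.9]]
```

Emit:
step_arm(steps=[{"xyz":[-0.03,0,0.2],"turn":[0,0,0],"gripper":-1},{"xyz":[0,0,0.2],"turn":[0,0,0],"gripper":-1},{"xyz":[0,0,0.15],"turn":[0,0,0],"gripper":-1},{"xyz":[0,0,0.1],"turn":[0,0,0],"gripper":-1},{"xyz":[0,0,0.05],"turn":[0,0,0],"gripper":-1},{"xyz":[0,0,0.025],"turn":[0,0,0],"gripper":-1},{"xyz":[0,0,0.025],"turn":[0,0,0],"gripper":-1},{"xyz":[0,0,0.025],"turn":[0,0,0],"gripper":-1}])

```text
time_s: 11.02
position: [0.5925, 0.0442, 0.1445]
tool_rot: [[1.0, -0.025, 0.0], [-0.025, -1.0, -0.0], [0.0, 0.0, -1.0]]
ft_force: [-0.5, -0.1, 0.1]
grip_width: 0.0002
```

```bash
python3 go.py .5925 .0440 .1435
```

```text
[0.59252937 0.0441519  0.14453144] toolx deg -1.4529781045647105 tilt z [ 1.e-04 -1.e-04 -1.e+00] F [-0.5 -0.1  0.1] w 0.0002469489731886962 q [-7.1 31.4 76.4 -0.  72.2 -5.7] 11.0167
shift in units (x0.04): [-0.001  0.004  0.026]
```

Emit:
step_arm(steps=[{"xyz":[0,0,0.025],"turn":[0,0,0],"gripper":-1},{"xyz":[0,0,0.025],"turn":[0,0,0],"gripper":-1},{"xyz":[0,0,0.025],"turn":[0,0,0],"gripper":-1}])

```text
time_s: 11.27
position: [0.5927, 0.0442, 0.1418]
tool_rot: [[1.0, -0.025, 0.001], [-0.025, -1.0, -0.0], [0.001, 0.0, -1.0]]
ft_force: [-0.5, 0.2, 8.6]
grip_width: 0.0002
```

Emit:
step_arm(steps=[{"xyz":[0,0,0.025],"turn":[0,0,0],"gripper":-1},{"xyz":[0,0,0.025],"turn":[0,0,0],"gripper":-1}])

```text
time_s: 11.43
position: [0.5931, 0.0441, 0.1406]
tool_rot: [[1.0, -0.025, 0.002], [-0.025, -1.0, -0.0], [0.002, 0.0, -1.0]]
ft_force: [-0.6, 0.9, 8.3]
grip_width: 0.0001
```

Emit:
step_arm(steps=[{"xyz":[0,0,0.025],"turn":[0,0,0],"gripper":-1},{"xyz":[0,0,0.025],"turn":[0,0,0],"gripper":-1}])

```text
time_s: 11.6
position: [0.5931, 0.0441, 0.1387]
tool_rot: [[1.0, -0.025, 0.003], [-0.025, -1.0, -0.0], [0.003, 0.0, -1.0]]
ft_force: [-0.7, 0.4, 8.8]
grip_width: -0.0003
```

Emit:
step_arm(steps=[{"xyz":[0,0,0.025],"turn":[0,0,0],"gripper":-1},{"xyz":[0,0,0.025],"turn":[0,0,0],"gripper":-1}])

```text
time_s: 11.77
position: [0.5931, 0.0441, 0.1367]
tool_rot: [[1.0, -0.025, 0.003], [-0.025, -1.0, -0.0], [0.003, 0.0, -1.0]]
ft_force: [-0.6, -0.3, 8.5]
grip_width: -0.0
```

Emit:
step_arm(steps=[{"xyz":[0,0,0.025],"turn":[0,0,0],"gripper":-1},{"xyz":[0,0,0.025],"turn":[0,0,0],"gripper":-1}])

```text
time_s: 11.93
position: [0.5932, 0.0442, 0.1348]
tool_rot: [[1.0, -0.025, 0.003], [-0.025, -1.0, -0.0], [0.003, 0.0, -1.0]]
ft_force: [-1.1, 0.7, 8.2]
grip_width: -0.0001
```

Emit:
step_arm(steps=[{"xyz":[0,0,0.025],"turn":[0,0,0],"gripper":-1},{"xyz":[0,0,0.025],"turn":[0,0,0],"gripper":-1}])

```text
time_s: 12.1
position: [0.5932, 0.0441, 0.1328]
tool_rot: [[1.0, -0.025, 0.003], [-0.025, -1.0, -0.0], [0.003, 0.0, -1.0]]
ft_force: [-0.2, -0.6, 7.8]
grip_width: 0.0002
```

Emit:
step_arm(steps=[{"xyz":[0,0,0.025],"turn":[0,0,0],"gripper":-1},{"xyz":[0,0,0.025],"turn":[0,0,0],"gripper":-1}])

```text
time_s: 12.27
position: [0.5932, 0.0441, 0.1308]
tool_rot: [[1.0, -0.025, 0.003], [-0.025, -1.0, -0.0], [0.003, 0.0, -1.0]]
ft_force: [-0.0, 0.3, 8.4]
grip_width: -0.0001
```

Emit:
step_arm(steps=[{"xyz":[0,0,0.025],"turn":[0,0,0],"gripper":-1},{"xyz":[0,0,0.025],"turn":[0,0,0],"gripper":-1}])

```text
time_s: 12.43
position: [0.5932, 0.0442, 0.1288]
tool_rot: [[1.0, -0.025, 0.003], [-0.025, -1.0, -0.0], [0.003, 0.0, -1.0]]
ft_force: [-0.5, 0.5, 8.6]
grip_width: 0.0
```

Emit:
step_arm(steps=[{"xyz":[0,0,0.025],"turn":[0,0,0],"gripper":-1},{"xyz":[0,0,0.025],"turn":[0,0,0],"gripper":-1}])

```text
time_s: 12.6
position: [0.5932, 0.0441, 0.1268]
tool_rot: [[1.0, -0.025, 0.003], [-0.025, -1.0, -0.0], [0.003, 0.0, -1.0]]
ft_force: [-0.2, 0.5, 9.0]
grip_width: -0.0
```

Emit:
step_arm(steps=[{"xyz":[0,0,0.025],"turn":[0,0,0],"gripper":-1},{"xyz":[0,0,0.025],"turn":[0,0,0],"gripper":-1}])

```text
time_s: 12.77
position: [0.5935, 0.0441, 0.1259]
tool_rot: [[1.0, -0.025, 0.004], [-0.025, -1.0, -0.0], [0.004, 0.0, -1.0]]
ft_force: [-3.8, 0.9, 23.1]
grip_width: -0.0002
```

It stopped at 23 N. I'll back off straight away.

Emit:
step_arm(steps=[{"xyz":[0,0,-0.04],"turn":[0,0,0],"gripper":-1},{"xyz":[0,0,-0.08],"turn":[0,0,0],"gripper":-1},{"xyz":[0,0,-0.1],"turn":[0,0,0],"gripper":-1},{"xyz":[0,0,0],"turn":[0,0,0],"gripper":-1}])

```text
time_s: 13.1
position: [0.5926, 0.0441, 0.1328]
tool_rot: [[1.0, -0.025, 0.0], [-0.025, -1.0, -0.0], [0.0, 0.0, -1.0]]
ft_force: [0.4, 0.5, 0.3]
grip_width: -0.0001
```

```bash
python3 go.py .5930 .0440 .1259
```

```text
[0.59261853 0.04411292 0.13278901] toolx deg -1.4561013065608632 tilt z [ 5.e-04 -1.e-04 -1.e+00] F [0.4 0.5 0.3] w -0.0001253618267042237 q [-7.1 32.1 77.3 -0.  70.6 -5.7] 13.1
shift in units (x0.04): [0.01  0.003 0.172]
```

A second gentle tap will confirm that it has seated.

Emit:
step_arm(steps=[{"xyz":[0,0,0.025],"turn":[0,0,0],"gripper":-1},{"xyz":[0,0,0.025],"turn":[0,0,0],"gripper":-1},{"xyz":[0,0,0.025],"turn":[0,0,0],"gripper":-1},{"xyz":[0,0,0.025],"turn":[0,0,0],"gripper":-1},{"xyz":[0,0,0.025],"turn":[0,0,0],"gripper":-1},{"xyz":[0,0,0.025],"turn":[0,0,0],"gripper":-1},{"xyz":[0,0,0.025],"turn":[0,0,0],"gripper":-1}])

```text
time_s: 13.68
position: [0.5924, 0.0442, 0.1259]
tool_rot: [[1.0, -0.025, 0.0], [-0.025, -1.0, -0.0], [0.0, 0.0, -1.0]]
ft_force: [-4.4, 1.1, 14.3]
grip_width: -0.0001
```

Emit:
step_arm(steps=[{"xyz":[0,0,0.015],"turn":[0,0,0],"gripper":-1}])

```text
time_s: 13.77
position: [0.5925, 0.0442, 0.1259]
tool_rot: [[1.0, -0.025, 0.001], [-0.025, -1.0, -0.0], [0.001, 0.0, -1.0]]
ft_force: [-4.9, 0.3, 14.8]
grip_width: -0.0
```

Emit:
step_arm(steps=[{"xyz":[0,0,0.025],"turn":[0,0,0],"gripper":-1}])

```text
time_s: 13.85
position: [0.5928, 0.0442, 0.1258]
tool_rot: [[1.0, -0.025, 0.002], [-0.025, -1.0, -0.0], [0.002, 0.0, -1.0]]
ft_force: [-7.0, -0.0, 23.1]
grip_width: -0.0
```

It stands hard at the same height (125.8 mm) at 23 N, so it is seated. Lifting clear.

Emit:
step_arm(steps=[{"xyz":[0,0,-0.05],"turn":[0,0,0],"gripper":-1},{"xyz":[0,0,-0.1],"turn":[0,0,0],"gripper":-1},{"xyz":[0,0,-0.3],"turn":[0,0,0],"gripper":-1},{"xyz":[0,0,-0.6],"turn":[0,0,0],"gripper":-1},{"xyz":[0,0,-0.6],"turn":[0,0,0],"gripper":-1},{"xyz":[0,0.5,-0.5],"turn":[0,0,0],"gripper":-1},{"xyz":[0,0.5,0],"turn":[0,0,0],"gripper":-1},{"xyz":[0,0.3,0],"turn":[0,0,0],"gripper":-1},{"xyz":[0,0,0],"turn":[0,0,0],"gripper":-1},{"xyz":[0,0,0],"turn":[0,0,0],"gripper":-1}])

```text
time_s: 14.68
position: [0.5907, -0.0079, 0.2086]
tool_rot: [[1.0, -0.027, -0.002], [-0.027, -1.0, 0.001], [-0.002, -0.001, -1.0]]
ft_force: [0.4, 1.8, 0.4]
grip_width: -0.0001
```

```bash
python3 - <<'E'
from h import *
shot('wrist','w10');im,d,E,K=load('w10');P=pts(d,E,K)*1000;H,S,V=cv2.split(cv2.cvtColor(im,cv2.COLOR_RGB2HSV))
m=((H<6)|(H>172))&(S>140)&(P[...,2]>98)&(P[...,2]<115)&(P[...,1]<75)&(abs(P[...,0]-593)<25);q=P[m];print('head top',len(q),np.percentile(q,[2,50,98],0).round(1).tolist())
t=P[m&(P[...,2]>103)];A=np.c_[t[:,:2],np.ones(len(t))];print('tilt rad',np.linalg.lstsq(A,t[:,2],rcond=None)[0][:2])
s,_,i=shot('scene','s2');a=s[180:260,260:380,::-1]
cv2.imwrite('pics/c2.png',np.hstack([cv2.resize(im[:,:,::-1],(440,330)),cv2.resize(a[:,:],(360,330))]))
E
```

```text
head top 1248 [[581.7, 31.3, 104.9], [593.6, 43.8, 106.6], [605.8, 55.7, 108.0]]
tilt rad [-0.00434026 -0.00979786]
```

View pics/c2.png

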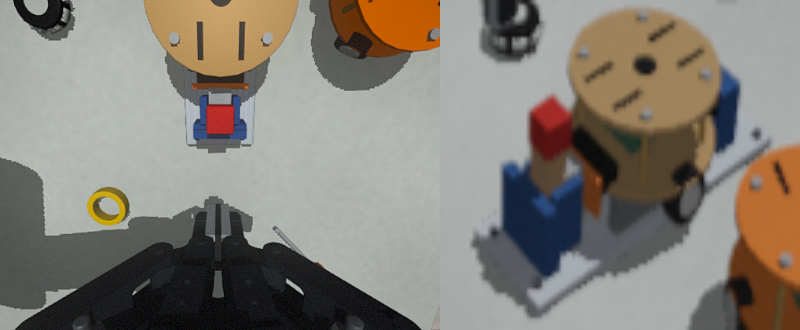

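The wedge stands upright and centred at (220,118) in the left picture. Its head top is at 106.6 mm, so the tip is about 38 mm below the mouth, and the robot is up against the end stop. Handing in.

```bash
python3 -c "
from h import *
print(order.close_job())"
```

```text
the job is handed in; nothing more can be done
None
```

The wedge is in the slot, released and tapped down until it stopped hard, and the job is handed in. I could not read the clamping force between jaw and robot directly; that it holds over 10 N is inferred from the hard stop.

- **Placing:** I drew the wedge from its holder, corrected a lean of about 2.8° in the grip, and set it in the slot with the sloping side towards the jaw. After release its tip sat about 20 mm below the mouth.
- **Tapping:** It went down at about 12 mm/s against a steady 8 N or so, then stopped hard at 23 N. A second tap, also to 23 N, stopped at the same height within 0.1 mm. The highest reading, taken at the end of each move, was 23 N, well under the 50 N limit.
- **Last checks, with the arm clear:** The wedge is upright within about 0.01 rad and within about 1 mm of the slot's middle. Its back is against the wall within measuring error, and its tip is about 38 mm below the mouth. In the last pictures the robot is level against the end stop. I saw no sign that the bystanders in view had moved, though I did not measure them.
- **Disagreement:** The camera readings for the wedge's position along the slot differed by 1–2 mm, within the calibration error. No check failed.

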